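# Armrest swivel: seat hub and spacer, present the cast lever

### The job

Reassemble the swivel joint of the client armrest: seat the hub upright and fully home in the round pocket of the white block, then slip the spacer ring over the hub's spigot until it lies flat on the hub's shoulder. Then pick up the cast lever by its balance point and finish while holding it still and level, the hole in its heavy round end centred a few centimetres above the top of the spigot and touching nothing below. Do not let go of the lever at the end, and leave everything else on the table where it stands.

Things in the scene. Friction and masses are not known exactly. Their poses are not given: they have to be found in the camera images.
- pocket (a point): Centre of the mouth of the round pocket, on the top face of the fixed white block (120 x 120 x 28 mm, so the mouth is 28 mm above the table). The pocket is 53 mm across with a 3 mm chamfer and 14 mm deep, flat floor; z up.
- hub_centre (a point): Centre, half-way up, of the loose aluminium hub (about 250 g), standing upright: body 50 mm across, 36 mm high, with a spigot 20 mm across rising another 32 mm (68 mm in all), its top 5 mm tapered. This point is 34 mm above the underside and 2 mm below the flat shoulder round the spigot. Seated in the pocket it is 20 mm above the pocket mouth. z up the spigot.
- spacer_centre (a point): Centre, half-way up, of the loose black plastic spacer ring (about 50 g), lying flat on the table: 50 mm outside, 24 mm hole, 18 mm high. Seated on the hub's shoulder, this point is 11 mm above hub_centre, and the spigot stands 14 mm out of it. z is the ring's axis.
- lever_balance (a point): Balance point of the loose grey cast lever (about 600 g) that lies flat on the table: in the middle of its straight bar (16 mm wide, 24 mm deep, from 12 to 36 mm above the table as it lies), 24 mm above the lever's underside, 62 mm from the axis of the heavy round boss and 138 mm from that of the small foot at the other end. x along the bar from boss to foot, y across it, z up.
- lever_eye (a point): Centre of the 26 mm upright hole in the lever's boss (56 mm across, 40 mm high), level with the lever's underside: 62 mm along -x and 24 mm below lever_balance; same axes. The foot at the far end of the bar is 22 mm across and 36 mm high.
- cup: Bystander, to be left alone: white paper cup, 68 mm across the mouth, 75 mm high, standing; origin under its centre.
- ink_a: Bystander, to be left alone: ink bottle, 36 mm across, 100 mm high, standing; origin under its centre.
- ink_b: Bystander, to be left alone: ink bottle, 36 mm across, 110 mm high, standing; origin under its centre.
- jar: Bystander, to be left alone: low lidded jar, 56 mm across, 45 mm high; origin under its centre.
- marker: Bystander, to be left alone: marker pen, 130 x 11 x 11 mm, lying along its x axis; origin under its centre.
- driver: Bystander, to be left alone: screwdriver, about 170 mm long, lying along its x axis; origin on its underside.
Not all that is in view belongs to the job. What is shaped like the part that bears lever_balance but purple is not meant.

How it is judged:
By the outcome, as a careful person would: the job done as asked, in the order asked, and still so for the second after the job is handed in, while the arm keeps its last pose, push and grip.
It also fails if it takes over 67 s, if anything falls off the work surface, if the arm or the gripper's body presses on something with over 40 N, if the wrist force passes 120 N, or if a joint passes its speed limit or range.

### The arm

A 6-joint arm with a two-finger parallel gripper is mounted at the origin on the work surface. World frame = base frame: x ahead of the robot, y to its left, z up, the work surface at z = 0. Lengths are in m, angles in degrees, forces in N, time in s.
With the tool pointing down it reaches from about 0.35 to 0.875 m from the base axis. Payload 4.2 kg.
Tool frame: the origin (TCP) lies at the very end of the fingers, on their centre line; the grasp point (between the pads) lies 19 mm behind it (r.grip_point_offset is the distance from the TCP to the grasp point, in m); z points along the fingers, y is the line along which they close (so a half turn about z gives the same grasp; the last joint's range is limited). The gripper opens to 87 mm and grips with 3 to 60 N. Pads are 19 mm wide; open, the fingers measure 117 mm over their backs; the gripper's body (75 mm by 190 mm) begins 51 mm behind the grasp point.
Start: joints at [84.259, 22.042, 0.453, 0, -68.411, -14.817], TCP at [0.219, 0.585, 0.223] pointing down, gripper open.
Joint ranges: [-179.83, 179.83], [-69.29, 118.12], [-61.27, 80.66], [-181.25, 117.63], [-171.15, -9.14], [-177.46, 177.46]. Speed limits (degrees/s): [159.86, 159.86, 180, 180, 180, 180].

### API

Orientations are given as a 3x3 rotation matrix whose columns are the frame's x, y, z axes.
In Python, from station import r, cams gives the robot as it stands. The module is installed in compiled form; this text tells all that it offers.
- The arm moves only by the shell command python3 -m handwheel 'ROWS'. ROWS is JSON, a list that holds one entry, the list of rows, each a list of 7 numbers: the turn, a rotation vector about the tool's x, y, z in units of 6 degrees (1.0 is 6 degrees), then the shift along the tool's x, y, z in m, then the finger opening in m, from 0 to 0.087. In form: [[[ax, ay, az, x, y, z, jaw], ...]]. A call has 1 to 12 rows; each row shifts and turns the commanded pose from where the row before left it, along the tool's axes as they then stand; what a row does not reach is not made up. A row lasts 1/10 s, in which the tool goes at most 50 mm and 8.59 degrees, less where a joint would pass 70% of its speed; a pose out of reach is approached as far as the arm can. A call with a gripper value outside its range is refused whole. The fingers move at their own pace and stop on an object; the grip force is fixed at half the most. Time passes only in rows, so rows that do not move let the fingers close. It gives the time, the measured TCP pose, the force, the opening and the grip force at its end, in the units of the state.
- r.sense(): the state, without advancing time (a new reading comes with each control period).
- cams.capture(name): name is "scene" or "top" or "wrist"; returns the picture (480x640x3 uint8, red, green, blue); there is no depth.
- cams.get_calibration(name): a dict with "camera_matrix" (3x3 intrinsics, pixels), "k1" (the pictures are not rectified: a ray, as slopes to the right and down, at radius r is drawn at 1 + k1 r^2 times it, then the intrinsics apply), "rvec" (rotation vector, rad) and "tvec" (3), from world to camera coordinates, as OpenCV has them; the wrist camera has in their place "T_tool_cam" (4x4, takes a point from camera to tool coordinates, whose origin is the TCP and whose axes are the flange's). Camera axes: x right, y down, z forward; pixel columns grow to the right and rows downward; lengths in m; the calibration is good to about 2 mm. A picture is of the moment at which its call begins: read the wrist's pose just before it. get_calibration takes no time and is no camera call.
- r.finish_job(): hands the job in; it is judged then, once.
The state is a dict: "time_s": time; "joints": joint angles; "joint_velocities": joint speeds; "effort": joint torques, N m; "tcp_pos": TCP position; "ee_rot": TCP orientation; "wrist_force": force on the tool from outside, world axes, zero at the start; "moment": the same for the moment, N m; "gripper_width": opening from 0.0 (shut) to 1.0 (fully open); "gripper_force": force on a finger pad.
Only numpy, scipy, OpenCV 4.12 (cv2) and the standard library are available. Lean on these libraries where they do the work, as an engineer would, in place of code of your own. Each camera call takes 0.05 s, during which the arm holds its last target. There are 200 camera calls.

## Working session

There is one attempt and no reset: what is moved stays moved. The work goes in short steps, Python scripts to look and compute and a shell command to move; the robot and the scene stay as the last step left them, time stands still between calls to the robot, and variables do not carry over. Pictures are saved under pics/ and viewed, at most 12 in all, crops included, and the job is handed in when it is done.

```bash
mkdir -p pics
python3 - <<'E'
from station import r,cams
import cv2,numpy as np
a=cams.capture("scene");b=cams.capture("top")
cv2.imwrite("pics/scene.png",a[:,:,::-1]);cv2.imwrite("pics/top.png",b[:,:,::-1])
s=r.sense();print(s['tcp_pos'],np.round(s['ee_rot'],3),s['time_s'],r.grip_point_offset)
for n in("scene","top","wrist"):print(n,cams.get_calibration(n))
E
```

```text
[0.21925433 0.5846953  0.22155596] [[ 0.936 -0.351 -0.001]
 [-0.351 -0.936 -0.002]
 [ 0.     0.002 -1.   ]] 0.1 0.0187
scene {'camera_matrix': array([[585.36023884,   0.        , 305.26732909],
       [  0.        , 585.36023884, 235.3286037 ],
       [  0.        ,   0.        ,   1.        ]]), 'k1': 0.0314483950773735, 'rvec': array([ 0.78344458,  2.78911122, -0.74430819]), 'tvec': array([ 0.43859289, -0.17522839,  1.46247251])}
top {'camera_matrix': array([[479.77109904,   0.        , 320.05758711],
       [  0.        , 479.77109904, 239.1989148 ],
       [  0.        ,   0.        ,   1.        ]]), 'k1': -0.017978851640308803, 'rvec': array([ 2.16450231, -2.17266296,  0.07822088]), 'tvec': array([-0.02286407,  0.50561738,  1.0392123 ])}
wrist {'camera_matrix': array([[412.97031131,   0.        , 318.09226292],
       [  0.        , 412.97031131, 236.75354875],
       [  0.        ,   0.        ,   1.        ]]), 'k1': -0.05744261516708284, 'T_tool_cam': array([[ 5.73584211e-04, -9.59552348e-01, -2.81529683e-01,
         7.68240438e-02],
       [ 9.99999780e-01,  4.56549568e-04,  4.81302270e-04,
         9.38029710e-04],
       [-3.33302469e-04, -2.81529897e-01,  9.59552399e-01,
        -1.62051446e-01],
       [ 0.00000000e+00,  0.00000000e+00,  0.00000000e+00,
         1.00000000e+00]])}
```

View pics/scene.png

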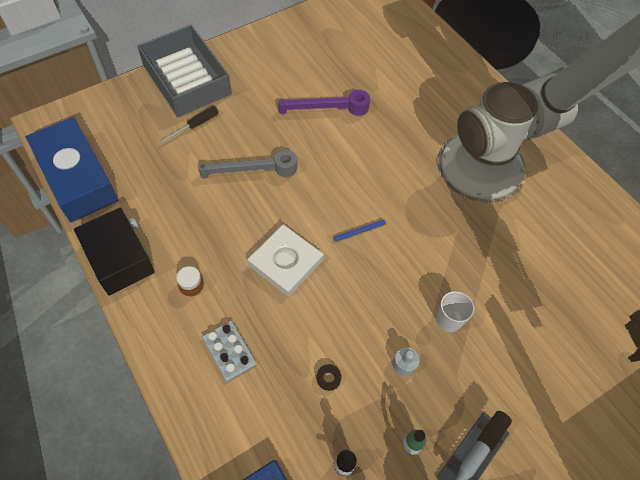

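View pics/top.png

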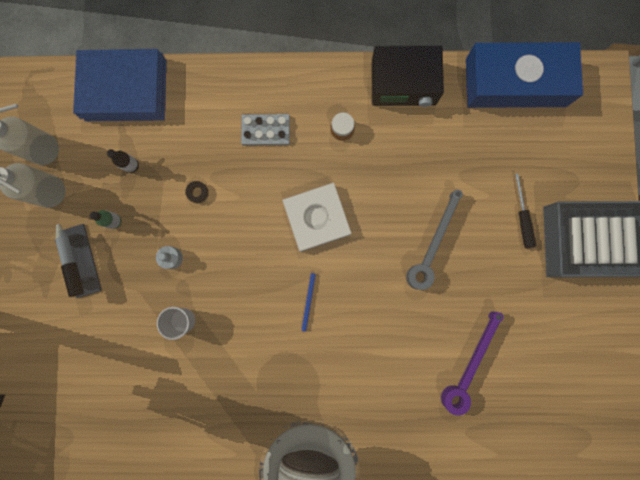

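The scene view shows the hub at (405,361), spacer (328,377), block pocket (286,258) and grey lever boss (286,162). In the top view they are at (168,258), (197,192), (316,216) and boss (421,277) to foot (457,194).

```bash
cat > h.py <<'E'
import cv2,numpy as np
from station import r,cams
def ext(n,s=None):
    c=cams.get_calibration(n)
    if n=="wrist":
        T=np.eye(4);T[:3,:3]=s['ee_rot'];T[:3,3]=s['tcp_pos'];M=T@c['T_tool_cam'];return c,M[:3,:3],M[:3,3]
    R=cv2.Rodrigues(c['rvec'])[0];return c,R.T,-R.T@c['tvec']
def dist(c):return np.array([c['k1'],0,0,0,0])
def cast(n,px,z,s=None):
    c,R,o=ext(n,s)
    u=cv2.undistortPoints(np.array(px,float).reshape(-1,1,2),c['camera_matrix'],dist(c)).reshape(-1,2)
    d=np.c_[u,np.ones(len(u))]@R.T
    return o+d*((z-o[2])/d[:,2])[:,None]
def proj(n,P,s=None):
    c,R,o=ext(n,s);q=(np.array(P,float).reshape(-1,3)-o)@R
    return cv2.projectPoints(q,np.zeros(3),np.zeros(3),c['camera_matrix'],dist(c))[0].reshape(-1,2)
def circ(P):  # algebraic circle fit
    A=np.c_[2*P[:,:2],np.ones(len(P))];x=np.linalg.lstsq(A,(P[:,:2]**2).sum(1),rcond=None)[0]
    return x[:2],np.sqrt(x[2]+x[:2]@x[:2])
def biggest(m):
    cs,_=cv2.findContours(m.astype(np.uint8),cv2.RETR_EXTERNAL,cv2.CHAIN_APPROX_NONE);return max(cs,key=cv2.contourArea).reshape(-1,2)
E
python3 - <<'E'
from h import *
b=cv2.imread("pics/top.png");a=cv2.imread("pics/scene.png")
def win(im,f,x0,x1,y0,y1):
    m=np.zeros(im.shape[:2],bool);m[y0:y1,x0:x1]=f(im[y0:y1,x0:x1].astype(int));return m
white=lambda p:(p.min(2)>150)
black=lambda p:(p.max(2)<65)
grey=lambda p:((p.max(2)-p.min(2))<28)&(p.max(2)>45)
for n,im,wb,wr,wl,wh in(("top",b,(270,365,175,260),(180,215,175,210),(400,470,180,300),(150,190,240,280)),("scene",a,(240,330,215,300),(310,345,358,395),(190,305,140,185),(388,425,340,380))):
    k=biggest(win(im,white,*wb));q,sz,an=cv2.minAreaRect(k);print(n,"block",cast(n,cv2.boxPoints((q,sz,an)),.028).round(4)[:,:2].tolist(),cast(n,[q],.028).round(4))
    k=biggest(win(im,black,*wr));print("ring",cast(n,[k.mean(0),cv2.fitEllipse(k)[0]],.012).round(4),len(k))
    k=biggest(win(im,grey,*wl));print("lever",cv2.contourArea(k),cv2.boundingRect(k))
v=[cv2.resize(i[y:y+48,x:x+60],(400,300),interpolation=cv2.INTER_CUBIC) for i,x,y in((b,138,232),(b,390,248),(a,376,336),(a,256,140))]
cv2.imwrite("pics/c.png",np.vstack([np.hstack(v[:2]),np.hstack(v[2:])]))
E
```

```text
top block [[0.5932, 0.058], [0.6305, -0.0547], [0.5184, -0.0908], [0.4816, 0.0208]] [[ 0.5556 -0.0167  0.028 ]]
ring [[0.6163 0.2553 0.012 ]
 [0.6159 0.255  0.012 ]] 59
lever 1179.5 (406, 190, 57, 100)
scene block [[0.6312, -0.0544], [0.5059, -0.1018], [0.4807, 0.0216], [0.603, 0.0627]] [[ 0.5562 -0.0165  0.028 ]]
ring [[0.617  0.2554 0.012 ]
 [0.6171 0.2553 0.012 ]] 70
lever 1222.5 (199, 150, 98, 29)
```

View pics/c.png

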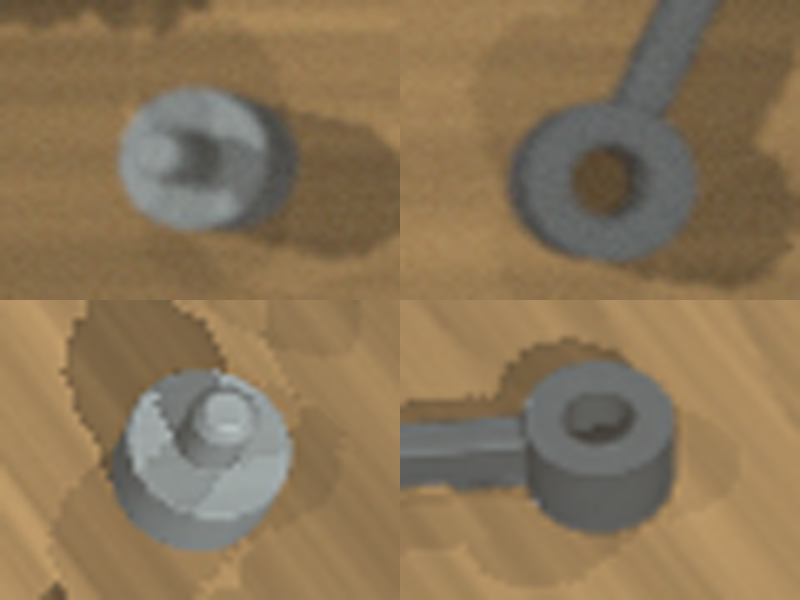

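Crop: hub spigot top at top-view (161.7,256.3) and scene (409.9,354.4). Shoulder at (167.2,257.3) and (407.5,359.5). Boss top at (420.8,277.1) and (286,158.9).

Run:
```python
from h import *
def tri(p,q):
    A=[];B=[]
    for n,x in(("top",p),("scene",q)):
        o=ext(n)[2];d=cast(n,[x],0)[0]-o;d/=np.linalg.norm(d);P=np.eye(3)-np.outer(d,d);A.append(P);B.append(P@o)
    return np.linalg.lstsq(np.vstack(A),np.hstack(B),rcond=None)[0].round(4)
for nm,p,q,z in(("spigot",(161.7,256.3),(409.9,354.4),.068),("shoulder",(167.2,257.3),(407.5,359.5),.036),("boss",(420.8,277.1),(286,158.9),.04)):
    print(nm,cast("top",[p],z).round(4),cast("scene",[q],z).round(4),tri(p,q))
im=cv2.imread("pics/top.png").astype(int)
m=np.zeros((480,640),bool);w=im[180:300,400:470];m[180:300,400:470]=((w.max(2)-w.min(2))<28)&(w.max(2)>60)
k=biggest(m);f=np.zeros((480,640),np.uint8);cv2.drawContours(f,[k.reshape(-1,1,2)],-1,1,-1)
ys,xs=np.nonzero(f);P=cast("top",np.c_[xs,ys],.036);c=cast("top",[(420.8,277.1)],.04)[0]
d=np.linalg.norm(P[:,:2]-c[:2],axis=1)
B=P[(d>.04)&(d<.18)][:,:2];vx,vy,x0,y0=cv2.fitLine(B.astype(np.float32),cv2.DIST_HUBER,0,.01,.01).ravel();print("bar dir",vx,vy,np.degrees(np.arctan2(vy,vx)),"pt",x0,y0)
s=r.sense();print(s['joints'])
```

```text
spigot [[0.4665 0.3112 0.068 ]] [[0.4679 0.3132 0.068 ]] [0.4667 0.3125 0.0643]
shoulder [[0.466  0.3101 0.036 ]] [[0.4674 0.3132 0.036 ]] [0.466  0.3121 0.0308]
boss [[ 0.421  -0.2419  0.04  ]] [[ 0.4217 -0.2413  0.04  ]] [ 0.4211 -0.2422  0.0385]
bar dir 0.90534043 -0.42468655 -25.130823 pt 0.5208239 -0.28715503
[ 8.42596981e+01  2.20865945e+01  3.86086546e-01 -2.53608265e-02
 -6.84105739e+01 -1.48180860e+01]
```

```bash
cat > go.py <<'E'
import sys;from h import *
t=np.array([float(v) for v in sys.argv[1:4]]);s=r.sense();d=np.array(s['ee_rot']).T@(t-s['tcp_pos'])
n=int(np.ceil(np.linalg.norm(d)/.045));print("tcp",np.round(s['tcp_pos'],4),"total",d.round(4),"rows",n,"each",(d/n).round(4),"F",np.round(s['wrist_force'],1),"t",s['time_s'],"w",s['gripper_width']*87)
E
python3 go.py .467 .312 .17
```

```text
tcp [0.2193 0.5847 0.2216] total [0.3278 0.1682 0.0519] rows 9 each [0.0364 0.0187 0.0058] F [ 0.5 -0.1  0. ] t 0.1 w 86.75657470606582
```

```bash
python3 -m handwheel '[[[0,0,0,0.0364,0.0187,0.0058,0.087],[0,0,0,0.0364,0.0187,0.0058,0.087],[0,0,0,0.0364,0.0187,0.0058,0.087],[0,0,0,0.0364,0.0187,0.0058,0.087],[0,0,0,0.0364,0.0187,0.0058,0.087],[0,0,0,0.0364,0.0187,0.0058,0.087],[0,0,0,0.0364,0.0187,0.0058,0.087],[0,0,0,0.0364,0.0187,0.0058,0.087],[0,0,0,0.0364,0.0187,0.0058,0.087],[0,0,0,0,0,0,0.087],[0,0,0,0,0,0,0.087]]]'
python3 - <<'E'
from h import *
s=r.sense();a=cams.capture("wrist");print(s['tcp_pos'],np.round(s['ee_rot'],3).tolist(),np.round(s['joint_velocities'],2))
print(proj("wrist",[[.467,.312,.068],[.467,.312,.036]],s))
cv2.imwrite("pics/w1.png",a[:,:,::-1])
E
```

```text
time_s: 1.2
tcp_pos: [0.4674, 0.3115, 0.1697]
ee_rot: [[0.936, -0.353, -0.001], [-0.353, -0.936, -0.001], [-0.001, 0.001, -1.0]]
wrist_force: [0.3, 0.2, 0.7]
gripper_width: 1.0
gripper_force: 0.0
[0.46740291 0.31152604 0.169741  ] [[0.936, -0.353, -0.001], [-0.353, -0.936, -0.001], [-0.001, 0.001, -1.0]] [ 2.   -0.51  0.48  0.07  0.11 -0.04]
[[315.86464081 236.62852842]
 [316.02700342 224.44317525]]
```

View pics/w1.png

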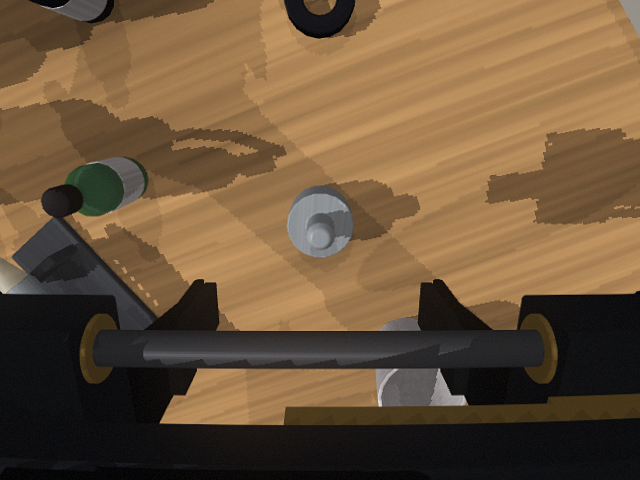

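The wrist view shows the spigot at about (320,235) and the shoulder centre at (320,225). That puts the hub about 2.5 mm further along tool +y, near (0.466,0.310), which agrees with the top view.

```bash
python3 go.py .466 .310 .041
```

```text
tcp [0.467  0.3124 0.17  ] total [-1.00e-04  2.50e-03  1.29e-01] rows 3 each [-0.      0.0008  0.043 ] F [-0.7  0.5  0. ] t 1.25 w 87.0048227201992
```

```bash
python3 -m handwheel '[[[0,0,0,0,0.0025,0.035,0.087],[0,0,0,0,0,0.035,0.087],[0,0,0,0,0,0.035,0.087],[0,0,0,0,0,0.024,0.087],[0,0,0,0,0,0,0.05],[0,0,0,0,0,0,0],[0,0,0,0,0,0,0],[0,0,0,0,0,0,0],[0,0,0,0,0,0,0],[0,0,0,0,0,0,0],[0,0,0,0,0,0,0],[0,0,0,0,0,0,0]]]'
```

```text
time_s: 2.45
tcp_pos: [0.4663, 0.3102, 0.0415]
ee_rot: [[0.936, -0.351, 0.0], [-0.351, -0.936, 0.0], [0.0, -0.0, -1.0]]
wrist_force: [0.2, 0.1, -0.2]
gripper_width: 0.357
gripper_force: 0.0
```

```bash
python3 -m handwheel '[[[0,0,0,0,0,0,0],[0,0,0,0,0,0,0],[0,0,0,0,0,0,0],[0,0,0,0,0,0,0],[0,0,0,0,0,0,0],[0,0,0,0,0,0,0],[0,0,0,0,0,-0.01,0],[0,0,0,0,0,-0.03,0],[0,0,0,0,0,-0.04,0],[0,0,0,0,0,-0.04,0],[0,0,0,0,0,0,0]]]'; python3 go.py .556 -.0166 .161
```

```text
time_s: 3.55
tcp_pos: [0.469, 0.3126, 0.1682]
ee_rot: [[0.937, -0.35, 0.01], [-0.35, -0.937, 0.009], [0.006, -0.012, -1.0]]
wrist_force: [0.6, 0.9, -2.0]
gripper_width: 0.215
gripper_force: 30.0
tcp [0.469  0.3126 0.1682] total [0.1967 0.278  0.0052] rows 8 each [0.0246 0.0348 0.0006] F [ 0.6  0.9 -2. ] t 3.55 w 18.67374662757758
```

```bash
python3 -m handwheel '[[[0,0,0,0.012,0.017,0,0],[0,0,0,0.0249,0.0343,0,0],[0,0,0,0.0249,0.0343,0,0],[0,0,0,0.0249,0.0343,0,0],[0,0,0,0.0249,0.0343,0,0],[0,0,0,0.0249,0.0343,0,0],[0,0,0,0.0249,0.0343,0,0],[0,0,0,0.0249,0.0343,0,0],[0,0,0,0.012,0.017,0,0],[0,0,0,0,0,0,0],[0,0,0,0,0,0,0],[0,0,0,0,0,0,0]]]'
python3 go.py .556 -.0166 .1
python3 - <<'E'
from h import *
s=r.sense();a=cams.capture("wrist");print(np.round(s['ee_rot'],3).tolist())
print(proj("wrist",[[.556,-.0166,.028],[*s['tcp_pos'][:2],s['tcp_pos'][2]-.041]],s))
cv2.imwrite("pics/w2.png",a[:,:,::-1])
E
```

```text
time_s: 4.75
tcp_pos: [0.555, -0.0154, 0.161]
ee_rot: [[0.937, -0.35, -0.001], [-0.35, -0.937, 0.0], [-0.001, 0.0, -1.0]]
wrist_force: [0.1, 0.3, -2.8]
gripper_width: 0.216
gripper_force: 30.0
tcp [ 0.555  -0.0154  0.161 ] total [0.0014 0.0008 0.061 ] rows 2 each [0.0007 0.0004 0.0305] F [ 0.1  0.3 -2.8] t 4.75 w 18.780510281763924
[[0.937, -0.35, -0.001], [-0.35, -0.937, 0.0], [-0.001, 0.0, -1.0]]
[[317.6817262  222.14139174]
 [316.07287896 268.24080486]]
```

View pics/w2.png

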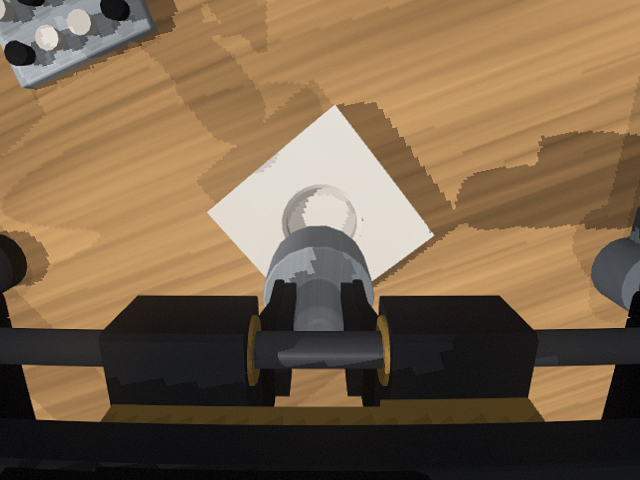

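The wrist view shows the pocket mouth spanning u 282–358 with its far edge at v≈184. The held hub spans u 264–373 with its far bottom edge at v≈227. I'll check that against projected rims.

Run:
```python
from h import *
s=r.sense();R=np.array(s['ee_rot']);t=np.array(s['tcp_pos'])
for dx in(-.002,0,.002):
  for z in(-.041,-.043,-.005):
    th=np.linspace(0,6.28,90);P=t+np.c_[dx+.025*np.cos(th),.025*np.sin(th),0*th-z]@R.T
    q=proj("wrist",P,s);print(dx,z,"u",q[:,0].min().round(1),q[:,0].max().round(1),"vtop",q[:,1].min().round(1))
for rad in(.0265,.0295):
    th=np.linspace(0,6.28,90);q=proj("wrist",np.c_[.556+rad*np.cos(th),-.0166+rad*np.sin(th),0*th+.028],s);print(rad,q.min(0),q.max(0))
g=cv2.cvtColor(cv2.imread("pics/w2.png"),6);print(g[176:232,316:324].mean(1).round().astype(int).tolist());print(g[221,272:368].tolist())
```

```text
-0.002 -0.041 u 268.6 363.6 vtop 225.9
-0.002 -0.043 u 269.0 363.2 vtop 224.9
-0.002 -0.005 u 259.3 372.2 vtop 247.6
0 -0.041 u 268.4 363.8 vtop 222.1
0 -0.043 u 268.9 363.4 vtop 221.1
0 -0.005 u 259.1 372.4 vtop 243.1
0.002 -0.041 u 268.3 363.9 vtop 218.3
0.002 -0.043 u 268.7 363.5 vtop 217.3
0.002 -0.005 u 258.9 372.6 vtop 238.6
0.0265 [282.14580277 186.52337387] [354.00775108 256.17578969]
0.0295 [278.08052765 182.37819371] [358.07314502 259.91898886]
[222, 221, 221, 221, 221, 222, 222, 223, 206, 191, 190, 184, 166, 187, 202, 196, 205, 206, 211, 215, 220, 221, 221, 221, 220, 221, 221, 221, 221, 220, 221, 221, 220, 221, 220, 220, 220, 220, 220, 220, 220, 220, 220, 220, 220, 220, 220, 220, 224, 190, 114, 88, 92, 92, 92, 91]
[219, 220, 220, 219, 220, 220, 219, 221, 220, 206, 157, 149, 148, 147, 129, 121, 144, 150, 160, 158, 161, 157, 158, 157, 158, 158, 158, 159, 157, 157, 157, 155, 187, 222, 220, 221, 220, 219, 219, 220, 218, 220, 219, 219, 221, 220, 219, 221, 221, 219, 219, 219, 219, 221, 220, 220, 218, 219, 220, 220, 220, 220, 220, 218, 220, 221, 221, 221, 221, 219, 219, 220, 212, 195, 197, 197, 196, 198, 197, 198, 197, 198, 200, 184, 190, 221, 227, 227, 227, 220, 210, 215, 222, 222, 220, 221]
```

```bash
python3 -m handwheel '[[[0,0,0,0.002,0.0008,0.02,0],[0,0,0,0,0,0.03,0],[0,0,0,0,0,0.03,0],[0,0,0,0,0,0.005,0],[0,0,0,0,0,0,0],[0,0,0,0,0,0.003,0],[0,0,0,0,0,0.003,0],[0,0,0,0,0,0.003,0],[0,0,0,0,0,0,0]]]'
```

```text
time_s: 5.7
tcp_pos: [0.5573, -0.0175, 0.0677]
ee_rot: [[0.936, -0.351, 0.0], [-0.351, -0.936, 0.0], [0.0, -0.0, -1.0]]
wrist_force: [-0.3, 0.1, -2.3]
gripper_width: 0.217
gripper_force: 30.0
```

```bash
python3 -m handwheel '[[[0,0,0,0,0,0.003,0],[0,0,0,0,0,0.003,0],[0,0,0,0,0,0.003,0],[0,0,0,0,0,0.002,0],[0,0,0,0,0,0,0]]]'
```

```text
time_s: 6.2
tcp_pos: [0.5571, -0.0175, 0.0559]
ee_rot: [[0.936, -0.351, -0.001], [-0.351, -0.936, -0.0], [-0.001, 0.0, -1.0]]
wrist_force: [-0.4, -0.7, -3.1]
gripper_width: 0.219
gripper_force: 30.0
```

```bash
python3 -m handwheel '[[[0,0,0,0,0,0.001,0],[0,0,0,0,0,0.001,0],[0,0,0,0,0,0,0],[0,0,0,0,0,0,0]]]'
```

```text
time_s: 6.6
tcp_pos: [0.5572, -0.0175, 0.0553]
ee_rot: [[0.936, -0.351, 0.0], [-0.351, -0.936, -0.0], [0.0, 0.0, -1.0]]
wrist_force: [-4.0, 0.3, 5.4]
gripper_width: 0.212
gripper_force: 30.0
```

```bash
python3 -c "
from h import *
print(cast('top',[(116,155),(97,216)],.1).round(3),cast('top',[(133,167),(117,222)],.0).round(3))"
python3 -m handwheel '[[[0,0,0,0,0,-0.0015,0.03],[0,0,0,0,0,0,0.05],[0,0,0,0,0,0,0.087],[0,0,0,0,0,0,0.087],[0,0,0,0,0,0,0.087],[0,0,0,0,0,-0.02,0.087],[0,0,0,0,0,-0.03,0.087],[0,0,0,0,0,-0.03,0.087],[0,0,0,0,0,-0.03,0.087],[0,0,0,0,0,0,0.087],[0,0,0,0,0,0,0.087]]]'; python3 go.py .6165 .255 .16
python3 - <<'E'
from h import *
s=r.sense();a=cams.capture("wrist");R=np.array(s['ee_rot'])
cv2.imwrite("pics/w3.png",a[:,:,::-1])
E
```

```text
[[0.678 0.403 0.1  ]
 [0.549 0.438 0.1  ]] [[0.677 0.407 0.   ]
 [0.549 0.44  0.   ]]
time_s: 7.7
tcp_pos: [0.5573, -0.0173, 0.1663]
ee_rot: [[0.936, -0.351, 0.001], [-0.351, -0.936, 0.001], [0.001, -0.001, -1.0]]
wrist_force: [0.0, -0.6, -1.1]
gripper_width: 0.991
gripper_force: 0.0
tcp [ 0.5573 -0.0173  0.1663] total [-0.0403 -0.2758  0.0066] rows 7 each [-0.0058 -0.0394  0.0009] F [ 0.  -0.6 -1.1] t 7.7 w 86.17890924672417
```

View pics/w3.png

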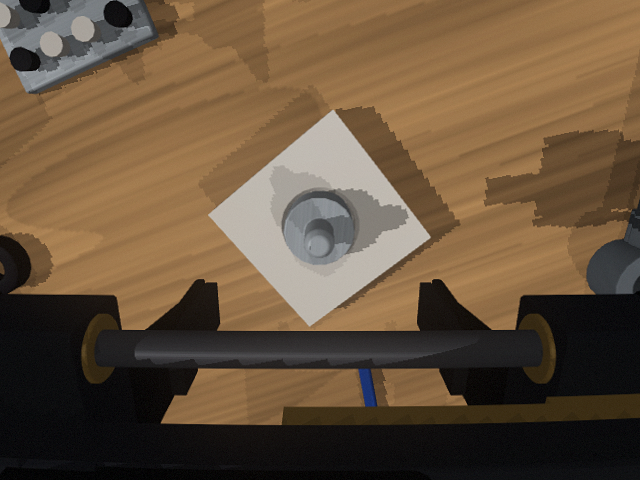

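The wrist view shows the hub seated upright in the pocket, with its shoulder spanning about u 283–355, v 195–266 and the spigot top near (319,243). Next is the ring.

```bash
python3 - <<'E'
from h import *
s=r.sense();R=np.array(s['ee_rot']);t=np.array(s['tcp_pos']);print(t)
th=np.linspace(0,6.28,90)
for dx in(-.002,-.001,0):
  for rad,z in((.025,.05),(.010,.077),(.005,.082)):
    P=t+np.c_[dx+rad*np.cos(th),rad*np.sin(th),0*th]@R.T;P[:,2]=z;q=proj("wrist",P,s);print(dx,z,q.min(0).round(1),q.max(0).round(1))
g=cv2.cvtColor(cv2.imread("pics/w3.png"),6);print("col300",g[186:275,300].tolist());print("col318",g[225:275,318].tolist());print("row225",g[225,276:364].tolist())
E
python3 -m handwheel '[[[0,0,0,-0.003,-0.02,0,0.087],[0,0,0,-0.0058,-0.0394,0,0.087],[0,0,0,-0.0058,-0.0394,0,0.087],[0,0,0,-0.0058,-0.0394,0,0.087],[0,0,0,-0.0058,-0.0394,0,0.087],[0,0,0,-0.0058,-0.0394,0,0.087],[0,0,0,-0.0058,-0.0394,0,0.087],[0,0,0,-0.003,-0.0194,0,0.087],[0,0,0,0,0,0,0.087],[0,0,0,0,0,0,0.087],[0,0,0,0,0,0,0.087]]]'
python3 - <<'E'
from h import *
s=r.sense();a=cams.capture("wrist")[:,:,::-1];cv2.imwrite("pics/w4.png",a)
print(proj("wrist",[.6165,.255,.018],s))
m=np.zeros((480,640),bool);m[120:275,200:440]=a[120:275,200:440].max(2)<60
k=biggest(m);print("tcp",s['tcp_pos'],cv2.boundingRect(k))
th=np.linspace(0,6.28,90)
for z in(.018,.0):
  q=proj("wrist",np.c_[.6165+.025*np.cos(th),.255+.025*np.sin(th),0*th+z],s);print(z,q.min(0),q.max(0))
E
```

```text
[ 0.55663913 -0.01746842  0.16527116]
-0.002 0.05 [280.7 197.8] [352.3 266.7]
-0.002 0.077 [300.7 229.6] [332.1 259.6]
-0.002 0.082 [308.4 239.5] [324.4 254.7]
-0.001 0.05 [280.7 196.4] [352.4 265.4]
-0.001 0.077 [300.6 228. ] [332.2 258.1]
-0.001 0.082 [308.3 237.9] [324.4 253.2]
0 0.05 [280.7 194.9] [352.4 264.1]
0 0.077 [300.6 226.5] [332.2 256.6]
0 0.082 [308.3 236.4] [324.4 251.7]
col300 [166, 165, 164, 164, 165, 165, 158, 121, 104, 105, 105, 96, 92, 88, 89, 87, 100, 126, 131, 129, 127, 132, 130, 131, 129, 130, 129, 129, 132, 130, 130, 130, 128, 131, 132, 130, 131, 132, 129, 130, 134, 130, 129, 131, 132, 132, 141, 146, 151, 149, 147, 148, 148, 149, 149, 146, 149, 148, 146, 146, 144, 147, 147, 144, 146, 145, 146, 145, 146, 143, 143, 144, 144, 154, 165, 170, 171, 169, 167, 176, 184, 184, 182, 182, 183, 186, 183, 184, 184]
col318 [74, 72, 73, 76, 88, 99, 100, 104, 104, 102, 121, 135, 138, 143, 146, 145, 148, 147, 143, 147, 145, 145, 146, 145, 145, 146, 145, 146, 146, 145, 140, 123, 113, 130, 135, 136, 135, 137, 136, 147, 168, 171, 171, 170, 170, 170, 170, 169, 174, 184]
row225 [174, 161, 162, 161, 165, 139, 93, 96, 118, 152, 149, 139, 142, 141, 142, 143, 140, 144, 139, 127, 129, 128, 130, 130, 130, 130, 126, 128, 130, 145, 133, 107, 103, 99, 95, 93, 86, 86, 81, 77, 75, 73, 74, 73, 72, 73, 74, 70, 71, 74, 73, 67, 67, 68, 68, 83, 99, 100, 102, 100, 100, 99, 99, 99, 100, 100, 103, 104, 101, 99, 99, 101, 102, 100, 98, 98, 96, 86, 84, 97, 106, 104, 109, 118, 130, 129, 128, 127]
time_s: 8.85
tcp_pos: [0.6153, 0.2539, 0.1649]
ee_rot: [[0.936, -0.352, -0.002], [-0.352, -0.936, -0.001], [-0.001, 0.002, -1.0]]
wrist_force: [0.4, -0.3, 0.7]
gripper_width: 1.002
gripper_force: 0.0
[[314.42385654 218.42379513]]
tcp [0.61533159 0.25385064 0.16493502] (286, 186, 63, 65)
0.018 [281.95091279 186.18572006] [346.89345982 249.28309601]
0.0 [283.7694195  182.45327732] [345.36255384 242.50962435]
```

Ring bounding box is u 286–349, v 186–251. Allowing for the known wrist bias of about +3 px, that matches (0.6165,0.255).

```bash
python3 -m handwheel '[[[0,0,0,0.0006,-0.0009,0.03,0.087],[0,0,0,0,0,0.04,0.087],[0,0,0,0,0,0.04,0.087],[0,0,0,0,0,0.03,0.087],[0,0,0,0,0,0.012,0.087],[0,0,0,0,0,0.007,0.06],[0,0,0,0,0,0,0.0],[0,0,0,0,0,0,0.0],[0,0,0,0,0,0,0.0],[0,0,0,0,0,0,0.0],[0,0,0,0,0,0,0.0],[0,0,0,0,0,0,0.0]]]'
```

```text
time_s: 10.1
tcp_pos: [0.617, 0.2559, 0.0079]
ee_rot: [[0.936, -0.351, 0.001], [-0.351, -0.936, 0.0], [0.001, -0.001, -1.0]]
wrist_force: [-0.7, -1.1, 4.1]
gripper_width: 0.555
gripper_force: 30.0
```

```bash
python3 -m handwheel '[[[0,0,0,0,0,-0.01,0],[0,0,0,0,0,-0.03,0],[0,0,0,0,0,-0.04,0],[0,0,0,0,0,-0.04,0],[0,0,0,0.003,0.02,-0.02,0],[0,0,0,0.006,0.04,0,0],[0,0,0,0.006,0.04,0,0],[0,0,0,0.006,0.04,0,0],[0,0,0,0.006,0.04,0,0],[0,0,0,0.006,0.04,0,0],[0,0,0,0.005,0.04,0,0],[0,0,0,0.0018,0.0162,0,0]]]' && python3 -m handwheel '[[[0,0,0,0,0,0.01,0],[0,0,0,0,0,0,0],[0,0,0,0,0,0,0]]]'
python3 - <<'E'
from h import *
s=r.sense();a=cams.capture("wrist")[:,:,::-1];cv2.imwrite("pics/w5.png",a);t=np.array(s['tcp_pos']);print(t);R=np.array(s['ee_rot'])
th=np.linspace(0,6.28,90)
for rad,z in((.025,-.010),(.025,.008),(.012,-.010)):
    P=t+np.c_[rad*np.cos(th),rad*np.sin(th),0*th+z]@R.T;q=proj("wrist",P,s);print("ring",rad,z,q.min(0).round(1),q.max(0).round(1))
for rad,z in((.025,.05),):
    P=np.c_[.5568+rad*np.cos(th),-.0173+rad*np.sin(th),0*th+z];q=proj("wrist",P,s);print("hub",q.min(0).round(1),q.max(0).round(1))
E
```

```text
time_s: 11.3
tcp_pos: [0.5556, -0.0195, 0.1472]
ee_rot: [[0.935, -0.354, -0.001], [-0.354, -0.935, 0.0], [-0.001, 0.0, -1.0]]
wrist_force: [0.3, 0.5, -1.0]
gripper_width: 0.562
gripper_force: 30.0
time_s: 11.6
tcp_pos: [0.5573, -0.0159, 0.1365]
ee_rot: [[0.937, -0.35, -0.001], [-0.35, -0.937, -0.0], [-0.0, 0.0, -1.0]]
wrist_force: [-0.1, -0.2, -0.3]
gripper_width: 0.557
gripper_force: 30.0
[ 0.5572824  -0.01593938  0.13646323]
ring 0.025 -0.01 [254.1 254.6] [377.  365.9]
ring 0.025 0.008 [260.  241.1] [371.6 343.6]
ring 0.012 -0.01 [286.  285.5] [345.1 338.9]
hub [279.  203.6] [358.3 279.5]
```

View pics/w5.png

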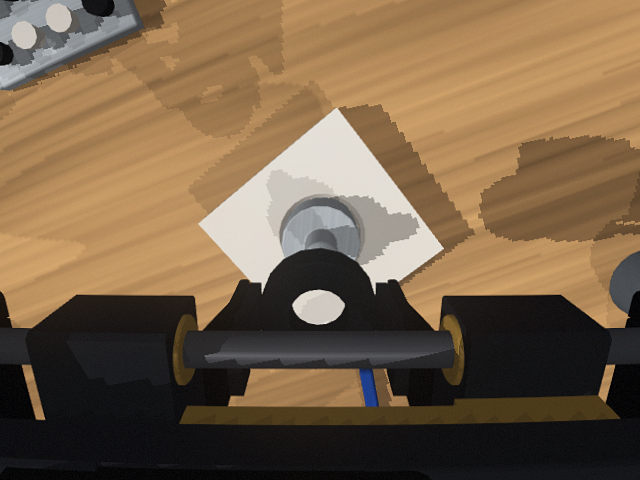

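Wrist view: the ring is held flat with its hole at about (318,308) and its far edge at v≈247. The hub spigot is directly behind it. I'll measure the relative offset from edge profiles.

Run:
```python
import cv2,numpy as np
g=cv2.cvtColor(cv2.imread("pics/w5.png"),6).astype(int)
for v in(232,240):print("row",v,g[v,272:370].tolist())
for v in(275,):print("row",v,g[v,255:385].tolist())
print("col",g[190:256,320].tolist());print("hole row",g[308,286:350].tolist(),"col",g[284:330,318].tolist())
```

```text
row 232 [212, 196, 195, 197, 201, 201, 186, 145, 118, 122, 120, 161, 196, 173, 172, 175, 175, 173, 174, 166, 153, 155, 157, 158, 160, 159, 158, 158, 160, 162, 158, 155, 159, 160, 159, 159, 162, 169, 158, 129, 112, 108, 105, 102, 98, 96, 95, 95, 89, 87, 91, 91, 88, 88, 88, 87, 86, 88, 89, 105, 119, 126, 126, 126, 128, 123, 123, 127, 124, 122, 123, 123, 126, 124, 125, 128, 128, 123, 121, 124, 122, 125, 126, 125, 124, 119, 109, 105, 117, 133, 131, 130, 133, 152, 160, 161, 158, 159]
row 240 [220, 218, 219, 219, 222, 222, 222, 191, 115, 121, 163, 193, 173, 169, 173, 173, 172, 174, 173, 174, 175, 174, 174, 180, 180, 178, 169, 157, 161, 158, 156, 160, 179, 171, 130, 131, 127, 127, 119, 114, 108, 107, 101, 97, 97, 92, 92, 87, 89, 90, 88, 84, 89, 87, 90, 87, 85, 87, 87, 85, 84, 82, 83, 78, 99, 121, 125, 123, 121, 121, 122, 125, 123, 123, 129, 130, 126, 120, 123, 121, 122, 126, 128, 123, 124, 128, 122, 115, 118, 131, 131, 127, 136, 152, 157, 158, 158, 158]
row 275 [219, 217, 219, 218, 218, 219, 218, 219, 217, 218, 217, 219, 221, 215, 156, 27, 35, 37, 37, 36, 38, 37, 38, 36, 35, 36, 34, 35, 35,
[... 571 characters left out ...]
58, 154, 157, 157, 154, 155, 154, 160, 144, 102, 92, 91, 89, 90, 91, 89, 87, 89, 90, 90, 89, 101, 111, 121, 124, 127, 129, 106, 49, 30, 30, 34, 35, 34, 30, 29]
hole row [28, 30, 29, 30, 26, 19, 61, 166, 225, 217, 218, 216, 217, 217, 217, 217, 217, 211, 201, 201, 202, 202, 204, 203, 203, 201, 202, 202, 201, 201, 203, 202, 201, 202, 204, 203, 204, 202, 202, 203, 204, 202, 202, 205, 202, 203, 201, 202, 203, 204, 204, 203, 203, 204, 203, 203, 212, 168, 45, 20, 21, 23, 26, 27] col [29, 30, 29, 28, 20, 97, 213, 222, 217, 216, 217, 214, 203, 201, 203, 202, 203, 202, 204, 202, 203, 201, 202, 201, 201, 202, 202, 200, 204, 202, 203, 200, 203, 202, 203, 201, 200, 201, 203, 208, 162, 19, 21, 24, 23, 22]
```

```bash
python3 -m handwheel '[[[0,0,0,0.0006,0.0016,0.015,0],[0,0,0,0,0,0.02,0],[0,0,0,0,0,0.01,0],[0,0,0,0,0,0.004,0],[0,0,0,0,0,0.004,0],[0,0,0,0,0,0.004,0],[0,0,0,0,0,0,0]]]'; python3 go.py .557 -.0174 .058
```

```text
time_s: 12.35
tcp_pos: [0.557, -0.0185, 0.0798]
ee_rot: [[0.936, -0.351, -0.0], [-0.351, -0.936, 0.0], [-0.0, 0.0, -1.0]]
wrist_force: [-0.4, 0.3, 0.1]
gripper_width: 0.56
gripper_force: 30.0
tcp [ 0.557  -0.0185  0.0798] total [-0.0004 -0.001   0.0218] rows 1 each [-0.0004 -0.001   0.0218] F [-0.4  0.3  0.1] t 12.35 w 48.72382421441639
```

```bash
python3 -m handwheel '[[[0,0,0,0,0,0.006,0],[0,0,0,0,0,0.006,0],[0,0,0,0,0,0.005,0],[0,0,0,0,0,0.003,0],[0,0,0,0,0,0,0],[0,0,0,0,0,0,0]]]'
```

```text
time_s: 12.95
tcp_pos: [0.5571, -0.0186, 0.0598]
ee_rot: [[0.936, -0.351, -0.0], [-0.351, -0.936, -0.0], [0.0, 0.0, -1.0]]
wrist_force: [0.2, 0.6, 1.0]
gripper_width: 0.561
gripper_force: 30.0
```

```bash
python3 -m handwheel '[[[0,0,0,0,0,0.001,0],[0,0,0,0,0,0.001,0],[0,0,0,0,0,0.001,0],[0,0,0,0,0,0,0],[0,0,0,0,0,0,0]]]'
```

```text
time_s: 13.45
tcp_pos: [0.5572, -0.0186, 0.0578]
ee_rot: [[0.936, -0.351, 0.001], [-0.351, -0.936, -0.0], [0.001, -0.0, -1.0]]
wrist_force: [-2.3, 0.6, 5.3]
gripper_width: 0.559
gripper_force: 30.0
```

```bash
python3 -m handwheel '[[[0,0,0,0,0,0,0.087],[0,0,0,0,0,0,0.087],[0,0,0,0,0,0,0.087],[0,0,0,0,0,0,0.087],[0,0,0,0,0,0,0.087],[0,0,0,0,0,-0.02,0.087],[0,0,0,0,0,-0.03,0.087],[0,0,0,0,0,-0.03,0.087],[0,0,0,0,0,-0.03,0.087],[0,0,0,0,0,0,0.087],[0,0,0,0,0,0,0.087],[0,0,0,0,0,0,0.087]]]'
python3 go.py .477 -.268 .12
python3 - <<'E'
from h import *
s=r.sense();a=cams.capture("wrist")[:,:,::-1];b=cams.capture("scene")[:,:,::-1];t=np.array(s['tcp_pos']);print(t)
cv2.imwrite("pics/v6.png",np.hstack([cv2.resize(a[150:300,220:420],(400,300)),cv2.resize(b[215:305,230:350],(400,300),interpolation=cv2.INTER_CUBIC)]))
cv2.imwrite("pics/w6.png",a)
E
```

```text
time_s: 14.65
tcp_pos: [0.5561, -0.0187, 0.1657]
ee_rot: [[0.936, -0.351, -0.002], [-0.351, -0.936, -0.0], [-0.002, 0.001, -1.0]]
wrist_force: [0.9, -0.1, -0.7]
gripper_width: 1.005
gripper_force: 0.0
tcp [ 0.5561 -0.0187  0.1657] total [0.0136 0.2612 0.0459] rows 6 each [0.0023 0.0435 0.0076] F [ 0.9 -0.1 -0.7] t 14.65 w 87.43376435730738
[ 0.55612883 -0.01869902  0.16567765]
```

View pics/v6.png

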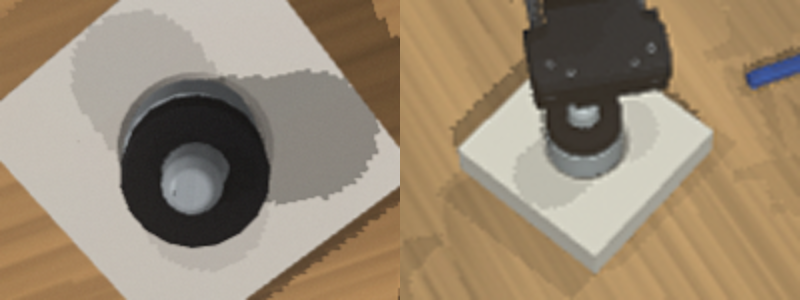

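The ring lies flat on the hub's shoulder, with the spigot protruding at about (315,242) in the wrist frame. Next is the lever.

```bash
python3 -m handwheel '[[[0,0,0,0.0012,0.02,0,0.087],[0,0,0,0.002,0.04,0,0.087],[0,0,0,0.002,0.04,0,0.087],[0,0,0,0.002,0.04,0,0.087],[0,0,0,0.002,0.04,0,0.087],[0,0,0,0.002,0.04,0,0.087],[0,0,0,0.0012,0.0416,0,0.087],[0,0,0.38,0,0,0,0.087],[0,0,0.38,0,0,0,0.087],[0,0,0,0,0,0,0.087],[0,0,0,0,0,0,0.087]]]'
python3 - <<'E'
from h import *
s=r.sense();a=cams.capture("wrist")[:,:,::-1];t=np.array(s['tcp_pos']);print(t,np.round(s['ee_rot'],3)[:2].tolist())
d=np.array([.9053,-.4247]);B=np.array([.421,-.242]);print("pred boss,bal,foot",proj("wrist",[[*B,.04],[*(B+.062*d),.036],[*(B+.2*d),.036]],s).round(1))
cv2.imwrite("pics/w7.png",a)
E
```

```text
time_s: 15.85
tcp_pos: [0.4765, -0.2678, 0.1661]
ee_rot: [[0.906, -0.424, -0.001], [-0.424, -0.906, 0.0], [-0.001, 0.0, -1.0]]
wrist_force: [0.3, -0.2, 0.1]
gripper_width: 1.002
gripper_force: 0.0
[ 0.47649748 -0.26778226  0.16613337] [[0.906, -0.424, -0.001], [-0.424, -0.906, 0.0]]
pred boss,bal,foot [[316.8 303.7]
 [316.8 223.9]
 [317.   17.6]]
```

View pics/w7.png

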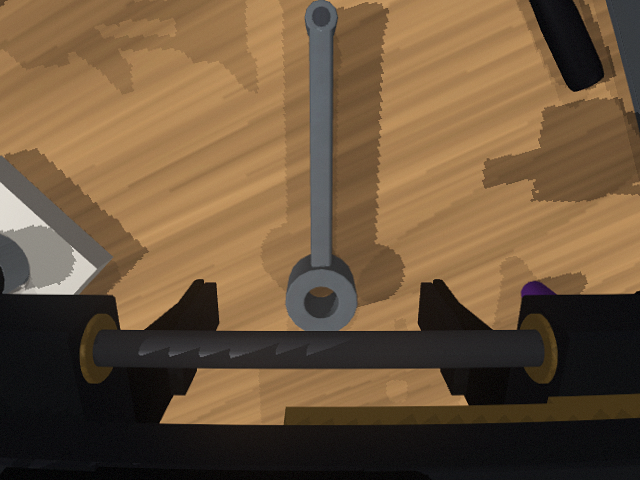

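The lever lies vertically in the view: boss top near (321,300), foot (321,15), bar at u≈321. I'll refine with edge fits.

Run:
```python
from h import *
s=r.sense();a=cv2.imread("pics/w7.png");g=cv2.cvtColor(a,6).astype(int);t=np.array(s['tcp_pos']);R=np.array(s['ee_rot'])
th=np.linspace(0,6.28,180)
d=np.array([.9053,-.4247]);B=np.array([.421,-.242])
for rad,z,P in((.028,.04,B),(.013,.04,B),(.011,.036,B+.2*d)):
    q=proj("wrist",np.c_[P[0]+rad*np.cos(th),P[1]+rad*np.sin(th),0*th+z],s);print(rad,q.min(0).round(1),q.max(0).round(1))
# boss top face by brightness, foot, bar rows
print("row300",g[300,280:364].tolist());print("col321",g[255:338,321].tolist());print("col300",g[262:330,300].tolist())
print("footrow",g[15,298:345].tolist());print("footcol",g[0:45,321].tolist());print("bar200",g[200,300:345].tolist());print("bar80",g[80,300:345].tolist())
print(cast("top",[(457,193.5)],.036),B+.2*d)
```

```text
0.028 [280.4 269.5] [353.6 336.1]
0.013 [300.  288.1] [334. 319.]
0.011 [300.4  -0.4] [334.4  36. ]
row300 [135, 135, 134, 136, 132, 116, 101, 103, 97, 98, 101, 100, 101, 98, 98, 100, 101, 101, 101, 100, 100, 99, 98, 90, 62, 45, 44, 44, 45, 45, 45, 46, 49, 47, 48, 49, 47, 47, 51, 48, 48, 50, 49, 50, 50, 50, 50, 44, 50, 50, 50, 46, 51, 48, 58, 72, 72, 76, 87, 105, 103, 99, 100, 99, 101, 99, 100, 99, 100, 101, 101, 101, 99, 99, 96, 97, 80, 85, 99, 100, 96, 96, 94, 90]
col321 [102, 99, 100, 97, 99, 98, 100, 100, 100, 101, 91, 76, 52, 51, 93, 101, 97, 100, 99, 97, 98, 99, 101, 97, 97, 100, 100, 99, 98, 100, 103, 87, 69, 68, 66, 67, 67, 68, 71, 68, 70, 71, 55, 45, 50, 50, 48, 49, 50, 49, 48, 48, 49, 51, 52, 50, 49, 49, 48, 49, 48, 48, 49, 88, 99, 97, 95, 95, 99, 97, 99, 99, 101, 100, 99, 103, 30, 33, 38, 38, 39, 39, 42]
col300 [65, 66, 65, 64, 62, 65, 64, 63, 66, 61, 64, 61, 62, 86, 102, 102, 99, 99, 101, 103, 102, 102, 99, 103, 99, 101, 102, 100, 101, 98, 101, 98, 97, 97, 99, 101, 99, 99, 100, 100, 99, 98, 100, 99, 101, 98, 100, 98, 100, 101, 100, 100, 99, 101, 95, 96, 100, 97, 95, 98, 9
[... 221 characters left out ...]
4, 105, 103, 101, 102, 104]
footcol [95, 98, 101, 99, 103, 99, 82, 60, 63, 62, 66, 63, 61, 62, 63, 60, 64, 61, 66, 64, 63, 61, 62, 62, 62, 56, 69, 95, 99, 99, 122, 108, 98, 98, 98, 98, 96, 97, 99, 98, 100, 98, 99, 97, 99]
bar200 [115, 115, 113, 113, 112, 111, 111, 113, 115, 109, 99, 96, 105, 103, 103, 102, 103, 101, 100, 101, 100, 103, 101, 101, 101, 99, 99, 100, 98, 86, 71, 61, 70, 86, 86, 88, 94, 101, 101, 101, 98, 99, 99, 97, 100]
bar80 [122, 122, 125, 126, 126, 128, 127, 128, 124, 103, 89, 102, 101, 102, 102, 100, 97, 98, 99, 101, 98, 97, 96, 98, 98, 98, 97, 98, 99, 89, 77, 62, 53, 63, 76, 76, 74, 75, 83, 84, 87, 86, 84, 85, 87]
[[ 0.60365    -0.32591498  0.036     ]] [ 0.60206 -0.32694]
```

```bash
python3 -m handwheel '[[[0,0,0,0.0012,0.0012,0.03,0.087],[0,0,0,0,0,0.04,0.087],[0,0,0,0,0,0.04,0.087],[0,0,0,0,0,0.03,0.087],[0,0,0,0,0,0.012,0.087],[0,0,0,0,0,0.007,0.06],[0,0,0,0,0,0,0],[0,0,0,0,0,0,0],[0,0,0,0,0,0,0],[0,0,0,0,0,0,0],[0,0,0,0,0,0,0],[0,0,0,0,0,0,0]]]' && python3 -m handwheel '[[[0,0,0,0,0,0,0],[0,0,0,0,0,0,0],[0,0,0,0,0,0,0],[0,0,0,0,0,0,0],[0,0,0,0,0,0,0],[0,0,0,0,0,0,0],[0,0,0,0,0,0,0],[0,0,0,0,0,0,0]]]'
```

```text
time_s: 17.1
tcp_pos: [0.4775, -0.2696, 0.0083]
ee_rot: [[0.905, -0.424, 0.001], [-0.424, -0.905, -0.0], [0.001, -0.0, -1.0]]
wrist_force: [0.1, 0.0, 0.0]
gripper_width: 0.449
gripper_force: 0.0
time_s: 17.9
tcp_pos: [0.4772, -0.2697, 0.0078]
ee_rot: [[0.905, -0.424, -0.0], [-0.424, -0.905, -0.0], [-0.0, 0.0, -1.0]]
wrist_force: [-1.0, -2.2, 0.3]
gripper_width: 0.185
gripper_force: 30.0
```

```bash
python3 -m handwheel '[[[0,0,0,0,0,-0.005,0],[0,0,0,0,0,-0.01,0],[0,0,0,0,0,-0.02,0],[0,0,0,0,0,-0.03,0],[0,0,0,0,0,-0.03,0],[0,0,0,0,0,-0.025,0],[0,0,0,0,0,-0.01,0],[0,0,0,0,0,0,0],[0,0,0,0,0,0,0]]]'; python3 -m handwheel '[[[0,0,0,0.001,-0.01,0,0],[0,0,0,0.002,-0.02,0,0],[0,0,0,0.003,-0.03,0,0],[0,0,0,0.003,-0.03,0,0],[0,0,0,0.003,-0.03,0,0],[0,0,0,0.003,-0.03,0,0],[0,0,0,0.003,-0.03,0,0],[0,0,0,0.003,-0.03,0,0],[0,0,0,0.003,-0.025,0,0],[0,0,0,0.002,-0.018,0,0],[0,0,0,0.0012,-0.0087,0,0],[0,0,0,0,0,0,0]]]'; python3 -m handwheel '[[[0,0,0,0,0,0,0],[0,0,0,0,0,0,0],[0,0,0,0,0,0,0]]]'
python3 go.py .6131 -.0441 .12
python3 - <<'E'
from h import *
s=r.sense();print(s['tcp_pos'],s['moment'])
for n in("wrist","top","scene"):cv2.imwrite(f"pics/{n}8.png",cams.capture(n)[:,:,::-1])
a=cv2.imread("pics/wrist8.png");b=cv2.imread("pics/scene8.png")
c=cv2.imread("pics/top8.png")
cv2.imwrite("pics/v8.png",np.vstack([np.hstack([cv2.resize(a,(400,300)),cv2.resize(b[180:300,220:380],(400,300),interpolation=2)]),np.hstack([cv2.resize(c[150:270,260:420],(400,300),interpolation=2),cv2.resize(a[200:350,220:420],(400,300),interpolation=2)])]))
E
```

```text
time_s: 18.8
tcp_pos: [0.4762, -0.2688, 0.1365]
ee_rot: [[0.905, -0.425, -0.002], [-0.425, -0.905, 0.002], [-0.003, -0.0, -1.0]]
wrist_force: [-1.1, -0.6, -6.7]
gripper_width: 0.18
gripper_force: 30.0
time_s: 20.0
tcp_pos: [0.6131, -0.0433, 0.1369]
ee_rot: [[0.906, -0.423, -0.002], [-0.423, -0.906, -0.0], [-0.001, 0.001, -1.0]]
wrist_force: [-0.6, -1.5, -5.7]
gripper_width: 0.175
gripper_force: 30.0
time_s: 20.3
tcp_pos: [0.6126, -0.045, 0.138]
ee_rot: [[0.905, -0.426, -0.0], [-0.426, -0.905, -0.0], [-0.0, 0.0, -1.0]]
wrist_force: [0.4, 0.8, -5.9]
gripper_width: 0.179
gripper_force: 30.0
tcp [ 0.6126 -0.045   0.138 ] total [ 0.0001 -0.0011  0.018 ] rows 1 each [ 0.0001 -0.0011  0.018 ] F [ 0.4  0.8 -5.9] t 20.3 w 15.582795318666427
[ 0.61256299 -0.04501463  0.1380129 ] [0.04385482 0.00453023 0.00530972]
```

View pics/v8.png

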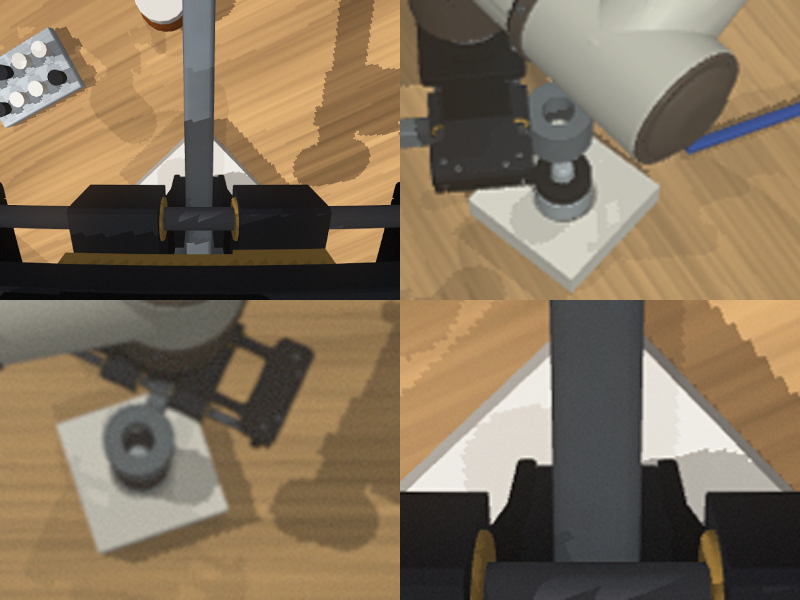

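The lever is held over the hub. Boss top is at top-view (315.4,205.6) and scene (283.6,222.4), and it looks level and coaxial. I'll check numerically.

Run:
```python
from h import *
p,q=(315.4,205.6),(283.6,222.4);A=[];Bv=[]
for n,x in(("top",p),("scene",q)):
    o=ext(n)[2];d=cast(n,[x],0)[0]-o;d/=np.linalg.norm(d);P=np.eye(3)-np.outer(d,d);A.append(P);Bv.append(P@o)
    print(n,cast(n,[x],.17))
print(np.linalg.lstsq(np.vstack(A),np.hstack(Bv),rcond=None)[0])
g=cv2.cvtColor(cv2.imread("pics/wrist8.png"),6).astype(int)
s=r.sense();R=np.array(s['ee_rot']);t=np.array(s['tcp_pos'])
# bar edge widths vs level prediction: top face 36mm above underside -> tool z = +.008-.036
for v in(60,120,200,270):
    e=np.abs(np.diff(g[v,270:370]));print(v,270+np.sort(np.argsort(e)[-4:]))
x=np.linspace(.0,.13,14)
for pitch in(-3,0,3):
    z=-.028+x*np.tan(np.radians(pitch));l=proj("wrist",t+np.c_[x,0*x-.008,z]@R.T,s);rr=proj("wrist",t+np.c_[x,0*x+.008,z]@R.T,s)
    w=rr[:,0]-l[:,0];print(pitch,[(v,np.interp(-v,-l[:,1],w).round(1)) for v in(60,120,200,270)])
```

```text
top [[ 0.55707815 -0.01840698  0.17      ]]
scene [[ 0.55547657 -0.01980082  0.17      ]]
[ 0.55646289 -0.01836511  0.17291935]
60 [291 292 343 344]
120 [292 293 342 343]
200 [293 294 341 342]
270 [295 339 340 341]
-3 [(60, np.float64(54.7)), (120, np.float64(52.5)), (200, np.float64(49.5)), (270, np.float64(46.6))]
0 [(60, np.float64(52.7)), (120, np.float64(51.0)), (200, np.float64(48.5)), (270, np.float64(46.2))]
3 [(60, np.float64(50.8)), (120, np.float64(49.5)), (200, np.float64(47.6)), (270, np.float64(45.7))]
```

```bash
python3 -m handwheel '[[[0,0,0,0,-0.0009,0.006,0],[0,0,0,0,0,0.008,0],[0,0,0,0,0,0.004,0],[0,0,0,0,0,0,0],[0,0,0,0,0,0,0],[0,0,0,0,0,0,0],[0,0,0,0,0,0,0],[0,0,0,0,0,0,0]]]'
python3 - <<'E'
from h import *
b=cams.capture("scene")[:,:,::-1];c=cams.capture("top")[:,:,::-1]
cv2.imwrite("pics/v9.png",np.hstack([cv2.resize(b[200:280,250:330],(400,400),interpolation=2),cv2.resize(c[180:240,285:345],(400,400),interpolation=2)]))
print("boss/spigot/ring top pred scene",proj("scene",[[.557,-.0178,.152],[.557,-.0178,.112],[.557,-.0178,.082],[.557,-.0178,.068]]),"top",proj("top",[[.557,-.0178,.152],[.557,-.0178,.082]]))
s=r.sense();print(np.round(s['joint_velocities'],2))
E
```

```text
time_s: 21.25
tcp_pos: [0.6136, -0.0432, 0.1201]
ee_rot: [[0.905, -0.424, 0.001], [-0.424, -0.905, 0.0], [0.0, -0.0, -1.0]]
wrist_force: [-0.5, -0.3, -6.1]
gripper_width: 0.181
gripper_force: 30.0
boss/spigot/ring top pred scene [[283.647342   228.06177221]
 [284.06526432 237.85381829]
 [284.36327215 244.84161419]
 [284.49808255 248.00417196]] top [[315.32825202 207.09602256]
 [316.19818749 212.25774114]]
[ 0.01 -0.02 -0.06  0.08  0.05 -0.01]
```

View pics/v9.png

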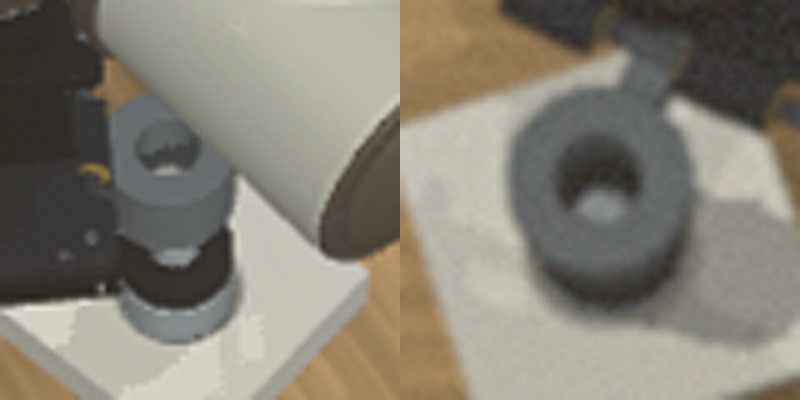

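The scene view shows the boss (u≈284.6, top face v≈230) directly above ring and hub (u≈285.8). In the top view the spigot end shows inside the hole at (315.3,211). Last, a relative rim check.

Run:
```python
from h import *
th=np.linspace(0,6.28,360)
for nm,rad,z in(("boss top",.028,.152),("boss bot",.028,.112),("ring bot",.025,.05),("hub at block",.0265,.028)):
    q=proj("scene",np.c_[.557+rad*np.cos(th),-.0178+rad*np.sin(th),0*th+z]);print(nm,"u",q[:,0].min().round(1),q[:,0].max().round(1),"v",q[:,1].min().round(1),q[:,1].max().round(1))
b=cv2.cvtColor(cv2.imread("pics/v9.png"),6).astype(int)
col=b[:,173];e=np.abs(col[4:]-col[:-4]);print([(round(200+(i+2)/5,1),int(col[i]),int(col[i+4])) for i in range(2,394) if e[i]>20 and e[i]==e[max(0,i-5):i+6].max()])
```

```text
boss top u 269.8 297.4 v 216.3 240.1
boss bot u 270.6 297.5 v 226.4 249.6
ring bot u 273.2 296.1 v 242.0 262.2
hub at block u 272.9 296.8 v 246.2 267.4
[(232.8, 79, 119), (233.0, 89, 129), (235.0, 140, 105), (249.8, 104, 139), (253.0, 126, 77), (261.8, 66, 119), (269.0, 130, 191)]
```

```bash
python3 -c "
from station import r
print(r.finish_job())"
```

```text
the job is handed in; nothing more can be done
None
```

I handed the job in at about 21 s of the 67 s allowed: the hub is seated in the pocket, the ring lies flat on its shoulder, and the lever is held level at its balance point with its hole about 30 mm above the spigot, centred to within about 1.5 mm by the camera checks.

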